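# Sort left and right tube-rack end frames onto sloped drying trays

### The arm

A 6-joint arm with a two-finger parallel gripper is mounted at the origin on the work surface. World frame = base frame: x ahead of the robot, y to its left, z up, the work surface at z = 0. Lengths are in m, angles in rad, forces in N, time in s.
With the tool pointing down it reaches from about 0.35 to 0.875 m from the base axis. Payload 4.2 kg.
Tool frame: the origin (TCP) lies at the very end of the fingers, on their centre line; the grasp point (between the pads) lies grasp_offset behind it (grasp_offset is the distance from the TCP to the grasp point, in m); x points along the fingers, z is the direction in which the jaws open and shut, and the axes are right-handed (so a half turn about x gives the same grasp; the last joint's range is limited). The gripper opens to 87 mm and grips with 3 to 60 N. Pads are 19 mm wide; open, the fingers measure 117 mm over their backs; the gripper's body (75 mm by 190 mm) begins 51 mm behind the grasp point.
Start: joints at [-0.88, 0.385, 0.008, 0, -1.194, -0.259], TCP at [0.262, -0.568, 0.223] pointing down, gripper open.
Joint ranges: [-3.14, 3.14], [-1.21, 2.06], [-1.07, 1.41], [-3.16, 2.05], [-2.99, -0.16], [-3.1, 3.1]. Speed limits (rad/s): [2.79, 2.79, 3.14, 3.14, 3.14, 3.14].

### API

Orientations are given as a 3x3 rotation matrix whose columns are the frame's x, y, z axes.
In Python, from plant import observe, capture, camera_model, close_job, grasp_offset gives the robot as it stands. The module is installed in compiled form; this text tells all that it offers.
- The arm moves only by the shell command python3 -m jog 'ROWS' [FORCE]. ROWS is JSON, a list of rows, each a list of 7 numbers: the shift along the tool's x, y, z in units of 0.3 m (1.0 is 0.3 m), then the turn, a rotation vector about the tool's x, y, z in units of 180 degrees (1.0 is 180 degrees), then the opening, from 0 (shut) to 1 (fully open). In form: [[dx, dy, dz, wx, wy, wz, jaw], ...]. A call has 1 to 5 rows; each row is the pose to reach, as a shift and turn from the pose commanded when the call began, along the tool's axes at that moment, turning the shorter way round; what a row does not reach only later rows make up. A row lasts 1/10 s, in which the tool goes at most 50 mm and 8.59 degrees, less where a joint would pass 70% of its speed; a pose out of reach is approached as far as the arm can. A call with a number of a shift or a turn outside -1 to 1 is refused whole. A call with a gripper value outside its range is refused whole. The fingers move at their own pace and stop on an object; FORCE is the grip in N (left out, the last holds). Time passes only in rows, so rows that repeat a pose let the fingers close. It gives the time, the measured TCP pose, the force and the opening at its end, in the units of the state.
- observe(): the state, without advancing time (a new reading comes with each control period).
- capture(name): name is "scene" or "top" or "wrist"; returns the picture (384x512x3 uint8, red, green, blue); there is no depth.
- camera_model(name): a dict with "fov_y" (degrees; the focal length in pixels is half the picture's height over the tangent of half this angle, whatever the lens; pixels are square), "cx", "cy" (the principal point, pixels), "R" (3x3) and "t" (3): a world point X has camera coordinates R X + t; the wrist camera has in their place "tool_from_camera" (4x4, takes a point from camera to tool coordinates, whose origin is the TCP and whose axes are the tool frame's). Camera axes: x right, y down, z forward; pixel columns grow to the right and rows downward; lengths in m; the calibration is good to about 2 mm. A picture is of the moment at which its call begins: read the wrist's pose just before it. camera_model takes no time and is no camera call.
- close_job(): hands the job in, once; it reports no verdict.
The state is a dict: "time": time; "q": joint angles; "dq": joint speeds; "tau": joint torques, N m; "position": TCP position; "eef_rot": TCP orientation; "wrist_force": force on the tool from outside, world axes, zero at the start; "wrist_torque": the same for the moment, N m; "gripper_width": opening from 0.0 (shut) to 1.0 (fully open).
Only numpy, scipy, OpenCV 4.12 (cv2) and the standard library are available. Lean on these libraries where they do the work, as an engineer would, in place of code of your own. Each camera call takes 0.05 s, during which the arm holds its last target. There are 200 camera calls.

### The job

Sort the two freshly washed tube-rack end frames onto the sloped drying trays: the left-hand frame on the blue tray, the right-hand frame on the green one (with the grip rib up and the foot end towards you, the left-hand frame's foot sticks out to the left). Lay each one rib up and foot end down the slope, flat on the rubber beside the keying block, with its lower edge squarely up against the orange ledge, wherever that is clamped; be gentle with the acrylic, and leave the glassware and the tube rack alone.

Things in the scene. Friction and masses are not known exactly. Their poses are not given: they have to be found in the camera images.
- left_frame: left-hand end frame, yellow acrylic, loose, 0.09 to 0.17 kg, lies rib up. L-shaped plate 8 mm thick. Origin under the centre of its long leg; x along the leg (x -65 to 65, y -25 to 25), z up. Its foot sticks out to y +65 at the -x end (x -65 to -25); two dark dots mark the +x end. On the tray x points up the slope and the -x end edge rests on the ledge
- right_frame: right-hand end frame, yellow acrylic, loose, 0.09 to 0.17 kg, lies rib up. L-shaped plate 8 mm thick. Origin under the centre of its long leg; x along the leg (x -65 to 65, y -25 to 25), z up. Its foot sticks out to y -65 at the -x end (x -65 to -25); two dark dots mark the +x end. On the tray x points up the slope and the -x end edge rests on the ledge
- left_frame_edge (a point): middle of the left-hand frame's lower edge: on its underside at the foot end, at x -65 mm, y 0, z 0 of the frame; axes as the frame's
- right_frame_edge (a point): middle of the right-hand frame's lower edge: on its underside at the foot end, at x -65 mm, y 0, z 0 of the frame; axes as the frame's
- blue_tray: fixed sloped drying tray with blue trim for the left-hand frame, 165 mm deep, 117 wide, 113 high. Origin on the bench under the channel's centre line; x level, to the high side; y left; z up. Its black rubber deck rises to +x at 25 degrees; its high side is nearest the robot (within 0.35 rad). The rubber grips: a frame stays where it is put, it does not slide down
- green_tray: fixed sloped drying tray with green trim for the right-hand frame, 165 mm deep, 117 wide, 113 high. Origin on the bench under the channel's centre line; x level, to the high side; y left; z up. Its black rubber deck rises to +x at 25 degrees; its high side is nearest the robot (within 0.35 rad). The rubber grips: a frame stays where it is put, it does not slide down
- blue_rail: sloped deck of the blue tray: origin on the deck surface on the channel's centre line, 75 mm before (-x) and 40 above the tray's origin; x up the slope along the deck (which spans x -15 to 165), y left, z out of the deck. Side rail 8 high along the right, face at y -31. An orange ledge (10 thick, 12 high, 100 wide) crosses the low end: see blue_low_end
- green_rail: sloped deck of the green tray: origin on the deck surface on the channel's centre line, 75 mm before (-x) and 40 above the tray's origin; x up the slope along the deck (which spans x -15 to 165), y left, z out of the deck. Side rail 8 high along the left, face at y +31. An orange ledge (10 thick, 12 high, 100 wide) crosses the low end: see green_low_end
- blue_low_end (a point): origin and axes of blue_rail. The orange ledge is clamped somewhere new each time: its upper face, on which the frame's lower edge must rest, lies parallel to y anywhere from here (x 0) to x 25 mm. Where is not reported: feel for it (or see it). It withstands pushes up to 50 N
- green_low_end (a point): origin and axes of green_rail. The orange ledge is clamped somewhere new each time: its upper face, on which the frame's lower edge must rest, lies parallel to y anywhere from here (x 0) to x 25 mm. Where is not reported: feel for it (or see it). It withstands pushes up to 50 N
- blue_block (a point): centre of the top of the blue keying block, 8 mm high, fixed on the deck at x 90 to 150, y +31 to +72 of blue_rail. It fills the notch of the left-hand frame, so only that one lies flat: its leg between block and side rail (6 to spare on each side), its foot below the block
- green_block (a point): centre of the top of the green keying block, 8 mm high, fixed on the deck at x 90 to 150, y -31 to -72 of green_rail. It fills the notch of the right-hand frame, so only that one lies flat: its leg between block and side rail (6 to spare on each side), its foot below the block
- left_frame_rib (a point): middle of the left-hand frame's grip rib, over the centre of mass, at x -9, y +9, z 30 mm of the frame; axes as the frame's. The rib is 60 mm long along x, 12 thick along y, and stands on the plate from z 8 to z 48
- right_frame_rib (a point): middle of the right-hand frame's grip rib, over the centre of mass, at x -9, y -9, z 30 mm of the frame; axes as the frame's. The rib is 60 mm long along x, 12 thick along y, and stands on the plate from z 8 to z 48
- beaker: glass beaker, 70 mm across, 85 high, bystander; origin under its centre
- reagent: amber glass bottle, 60 mm across, 120 high, bystander; origin under its centre
- tube_rack: clear rack with tubes of blue solution, 60 x 200 x 135 mm high, bystander; origin under its centre, long along y
Mind the look-alikes: they are no part of the job. Leave any purple or red look-alike of the left_frame alone.

How it is judged:
By the outcome, as a careful person would: the job done as asked, in the order asked, and still so for the second after the job is handed in, with the robot touching nothing.
It also fails if it takes over 67 s, if anything falls off the work surface, if the arm or the gripper's body presses on something with over 40 N, if the wrist force passes 120 N, or if a joint passes its speed limit or range.

## Working session

There is one attempt and no reset: what is moved stays moved. The work goes in short steps, Python scripts to look and compute and a shell command to move; the robot and the scene stay as the last step left them, time stands still between calls to the robot, and variables do not carry over. Pictures are saved under pics/ and viewed, about 8 in all and at most 12, crops included, and the job is handed in when it is done.

```bash
mkdir -p pics; python3 - <<'E'
from plant import *
import cv2,numpy as np
print(grasp_offset, {k:(np.round(v,3).tolist() if not isinstance(v,(float,int)) else v) for k,v in observe().items()})
for n in ["scene","top"]:
    im=capture(n); cv2.imwrite(f"pics/{n}0.png",im[:,:,::-1]); print(n,{k:np.round(v,4).tolist() for k,v in camera_model(n).items()})
print({k:np.round(v,4).tolist() for k,v in camera_model("wrist").items()})
a=cv2.imread("pics/scene0.png");b=cv2.imread("pics/top0.png")
E
```

```text
0.0187 {'time': 0.0, 'q': [-0.88, 0.386, 0.007, -0.0, -1.194, -0.259], 'dq': [0.001, 0.001, 0.0, -0.0, -0.0, -0.0], 'tau': [0.001, -39.066, 18.741, 4.22, 0.011, -0.0], 'position': [0.261, -0.567, 0.221], 'eef_rot': [[-0.001, -0.908, -0.418], [0.002, -0.418, 0.908], [-1.0, 0.0, 0.002]], 'wrist_force': [0.375, 0.201, -0.529], 'wrist_torque': [-0.017, 0.024, 0.021], 'gripper_width': 0.9966107968766018}
scene {'fov_y': 45.4668, 'cx': 263.9499, 'cy': 195.7712, 'R': [[-0.7344, 0.6785, 0.0186], [0.4298, 0.486, -0.7609], [-0.5253, -0.5508, -0.6486]], 't': [0.4111, -0.2047, 1.8159]}
top {'fov_y': 47.1227, 'cx': 257.4167, 'cy': 195.8116, 'R': [[0.0265, -0.9995, -0.0142], [-0.9895, -0.0243, -0.1428], [0.1424, 0.0178, -0.9897]], 't': [0.0252, 0.6003, 1.3544]}
{'fov_y': 59.1725, 'cx': 254.7676, 'cy': 191.7455, 'tool_from_camera': [[0.0013, -0.2685, 0.9633, -0.1618], [-0.0008, -0.9633, -0.2685, 0.0743], [1.0, -0.0005, -0.0015, -0.0008], [0.0, 0.0, 0.0, 1.0]]}
```

View pics/top0.png

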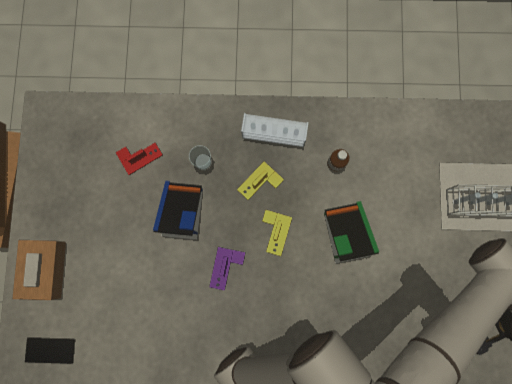

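View pics/scene0.png

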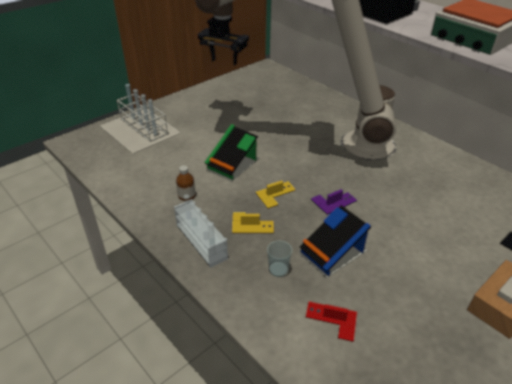

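```bash
cat > h.py <<'E'
import numpy as np, cv2
from plant import *
from scipy.spatial.transform import Rotation as Ro
def cam(n):
    m=camera_model(n); f=192/np.tan(np.radians(m["fov_y"]/2))
    if n=="wrist":
        s=observe(); T=np.eye(4);T[:3,:3]=s["eef_rot"];T[:3,3]=s["position"]
        C=T@np.array(m["tool_from_camera"]); R=C[:3,:3]; o=C[:3,3]
    else:
        R=np.array(m["R"]).T; o=-R@np.array(m["t"])
    return f,m["cx"],m["cy"],R,o
def ray2plane(c,px,n,p):  # px Nx2 -> points on the plane with normal n through p
    f,cx,cy,R,o=c; px=np.atleast_2d(px).astype(float)
    d=np.c_[(px[:,0]-cx)/f,(px[:,1]-cy)/f,np.ones(len(px))]@R.T
    return o+d*(((np.asarray(p)-o)@n)/(d@n))[:,None]
def onz(c,px,z): return ray2plane(c,px,np.array([0,0,1.]),[0,0,z])
def project(c,X):
    f,cx,cy,R,o=c; v=(np.atleast_2d(X)-o)@R; return v[:,:2]/v[:,2:]*f+[cx,cy]
def mask(im,name):
    h=cv2.cvtColor(im,cv2.COLOR_RGB2HSV)
    lo,hi={"yellow":((22,120,60),(34,255,255)),"orange":((5,130,60),(16,255,255)),"blue":((105,120,30),(125,255,255)),"green":((50,120,30),(80,255,255))}[name]
    return cv2.inRange(h,lo,hi)
def blobs(m,amin=40):
    cs,_=cv2.findContours(m,cv2.RETR_EXTERNAL,cv2.CHAIN_APPROX_NONE)
    return sorted([c for c in cs if cv2.contourArea(c)>amin],key=cv2.contourArea,reverse=True)
def go(p,R): # rows' numbers from the present (measured) pose
    s=observe(); E=np.array(s["eef_rot"])
    d=E.T@(np.asarray(p)-s["position"])/.3; w=Ro.from_matrix(E.T@R).as_rotvec()/np.pi
    return np.round(np.r_[d,w],4).tolist()
def toolR(fx,fz): # tool for a frame with x axis fx, normal fz: tool x=-fz, y=fx
    x=-np.asarray(fz)/np.linalg.norm(fz); y=np.asarray(fx)/np.linalg.norm(fx); return np.c_[x,y,np.cross(x,y)]
E
python3 - <<'E'
from h import *
im=cv2.imread("pics/top0.png")[:,:,::-1].copy(); c=cam("top")
for n,z in [("yellow",.008),("orange",.05),("blue",.08),("green",.08)]:
    for b in blobs(mask(im,n),25):
        r=cv2.minAreaRect(b); print(n,cv2.contourArea(b),np.round(r[0]),np.round(r[1]),onz(c,r[0],z).round(3).tolist())
# view pose: camera over the two yellow frames
a=np.radians(0)
R=toolR([-1,0,0],[0,0,1])
print(go([.56,-.02,.28],R))
E
```

```text
yellow 717.5 [273. 232.] [28. 40.] [[0.487, -0.012, 0.008]]
yellow 702.5 [260. 184.] [27. 40.] [[0.643, 0.034, 0.008]]
orange 2050.5 [ 34. 270.] [38. 59.] [[0.349, 0.728, 0.05]]
orange 543.0 [ 11. 175.] [11. 86.] [[0.646, 0.833, 0.05]]
orange 140.0 [342. 210.] [ 5. 32.] [[0.559, -0.225, 0.05]]
orange 134.0 [184. 188.] [31.  5.] [[0.616, 0.273, 0.05]]
orange 116.5 [339. 159.] [17. 15.] [[0.724, -0.216, 0.05]]
blue 221.5 [187. 220.] [14. 19.] [[0.514, 0.254, 0.08]]
blue 168.0 [161. 206.] [ 4. 51.] [[0.556, 0.337, 0.08]]
green 225.0 [342. 244.] [20. 13.] [[0.451, -0.222, 0.08]]
green 165.0 [367. 227.] [53.  4.] [[0.506, -0.298, 0.08]]
[-0.1924, -1.6671, 1.2405, 0.1374, 0.0006, -0.0002]
```

```bash
python3 -m jog '[[-0.19,-0.7,0.36,0.137,0,0,1],[-0.19,-0.7,0.36,0.137,0,0,1],[-0.19,-0.7,0.36,0.137,0,0,1],[-0.19,-0.7,0.36,0.137,0,0,1],[-0.19,-0.7,0.36,0.137,0,0,1]]' 30
python3 -c "
from h import *
print(go([.49,-.26,.28],toolR([-1,0,0],[0,0,1])))"
```

```text
time: 0.6
position: [0.4071, -0.3807, 0.2793]
eef_rot: [[-0.001, -1.0, -0.001], [0.001, -0.001, 1.0], [-1.0, 0.001, 0.001]]
wrist_force: [0.5, -0.4, 0.5]
gripper_width: 1.0
[-0.0022, -0.2768, 0.4022, 0.0002, 0.0002, -0.0002]
```

```bash
python3 -m jog '[[0,-0.277,0.4,0,0,0,1],[0,-0.277,0.4,0,0,0,1],[0,-0.277,0.4,0,0,0,1],[0,-0.277,0.4,0,0,0,1],[0,-0.277,0.4,0,0,0,1]]'
python3 -c "
from h import *
c=cam('wrist'); im=capture('wrist'); cv2.imwrite('pics/wg.png',im[:,:,::-1]); import pickle; pickle.dump((c,im),open('wg.pkl','wb'))
print(go([.56,0.01,.28],toolR([-1,0,0],[0,0,1])))"
python3 -m jog '[[0,-0.233,0.9,0,0,0,1],[0,-0.233,0.9,0,0,0,1],[0,-0.233,0.9,0,0,0,1],[0,-0.233,0.9,0,0,0,1],[0,-0.233,0.9,0,0,0,1]]'
python3 -m jog '[[0,0,0,0,0,0,1],[0,0,0,0,0,0,1]]'
python3 -c "
from h import *
c=cam('wrist'); im=capture('wrist'); cv2.imwrite('pics/wf.png',im[:,:,::-1]); import pickle; pickle.dump((c,im),open('wf.pkl','wb'))
print(go([.56,0.27,.28],toolR([-1,0,0],[0,0,1])))"
```

```text
time: 1.1
position: [0.4897, -0.2613, 0.2788]
eef_rot: [[-0.001, -1.0, -0.004], [0.0, -0.004, 1.0], [-1.0, 0.001, 0.0]]
wrist_force: [-0.6, -1.4, -0.8]
gripper_width: 1.002
[-0.0037, -0.2379, 0.9067, 0.0007, 0.0001, -0.0003]
time: 1.65
position: [0.5515, -0.0201, 0.2794]
eef_rot: [[0.0, -1.0, 0.001], [-0.0, 0.001, 1.0], [-1.0, -0.0, -0.0]]
wrist_force: [0.7, -0.4, -0.7]
gripper_width: 1.003
time: 1.85
position: [0.5516, -0.0205, 0.279]
eef_rot: [[-0.001, -1.0, -0.002], [-0.0, -0.002, 1.0], [-1.0, 0.001, -0.0]]
wrist_force: [-0.2, -0.3, 0.3]
gripper_width: 1.002
[-0.0033, -0.0288, 0.9711, 0.0, -0.0001, -0.0002]
```

View pics/wg.png

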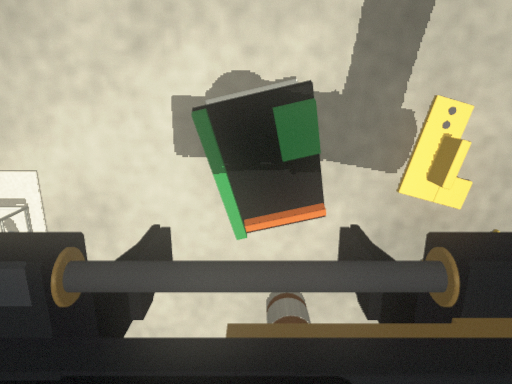

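View pics/wf.png

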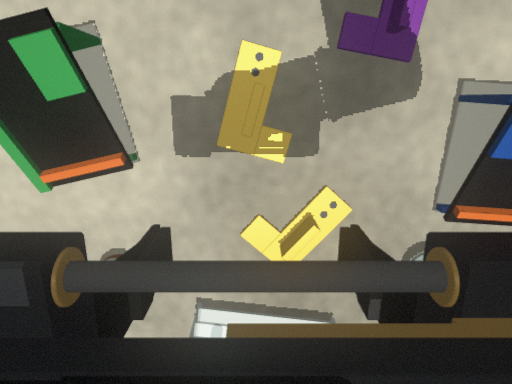

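```bash
python3 -m jog '[[0,-0.03,0.92,0,0,0,1],[0,-0.03,0.92,0,0,0,1],[0,-0.03,0.92,0,0,0,1],[0,-0.03,0.92,0,0,0,1],[0,-0.03,0.92,0,0,0,1]]'
python3 -m jog '[[0,0,0.0,0,0,0,1],[0,0,0.0,0,0,0,1],[0,0,0,0,0,0,1]]'
python3 -c "
from h import *
c=cam('wrist'); im=capture('wrist'); cv2.imwrite('pics/wb.png',im[:,:,::-1]); import pickle; pickle.dump((c,im),open('wb.pkl','wb'))
print(go([.63,0.03,.28],toolR([-1,0,0],[0,0,1])))"
python3 -m jog '[[0,-0.24,-0.75,0,0,0,1],[0,-0.24,-0.75,0,0,0,1],[0,-0.24,-0.75,0,0,0,1],[0,-0.24,-0.75,0,0,0,1],[0,-0.24,-0.75,0,0,0,1]]'
python3 -m jog '[[0,0,0.0,0,0,0,1],[0,0,0.0,0,0,0,1],[0,0,0,0,0,0,1]]'
python3 -c "
from h import *
c=cam('wrist'); im=capture('wrist'); cv2.imwrite('pics/wl.png',im[:,:,::-1]); import pickle; pickle.dump((c,im),open('wl.pkl','wb'))
a=cv2.imread('pics/wb.png')[:250];b=cv2.imread('pics/wl.png')[:300]
cv2.imwrite('pics/bl.png',np.vstack([a,b]))"
```

```text
time: 2.4
position: [0.5599, 0.2289, 0.2797]
eef_rot: [[0.0, -1.0, 0.002], [-0.0, 0.002, 1.0], [-1.0, -0.0, -0.0]]
wrist_force: [1.3, -0.7, 0.3]
gripper_width: 1.0
time: 2.7
position: [0.5599, 0.2275, 0.2794]
eef_rot: [[-0.0, -1.0, 0.001], [-0.0, 0.001, 1.0], [-1.0, 0.0, -0.0]]
wrist_force: [-0.3, 0.2, -0.0]
gripper_width: 0.997
[-0.0014, -0.2348, -0.6578, -0.0005, -0.0001, 0.0]
time: 3.25
position: [0.6318, -0.0001, 0.2799]
eef_rot: [[0.001, -1.0, 0.003], [-0.0, 0.003, 1.0], [-1.0, -0.001, -0.0]]
wrist_force: [0.4, 0.2, -0.5]
gripper_width: 1.0
time: 3.55
position: [0.6314, 0.0045, 0.2796]
eef_rot: [[0.0, -1.0, -0.001], [0.0, -0.001, 1.0], [-1.0, -0.0, 0.0]]
wrist_force: [-0.6, -0.6, 0.1]
gripper_width: 1.0
```

View pics/bl.png

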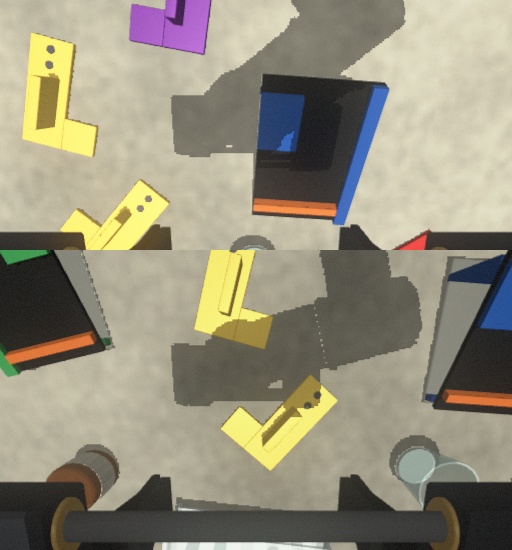

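```bash
python3 - <<'E'
from h import *; import pickle
for f,cols in [("wl",["yellow"]),("wb",["yellow","blue","orange"]),("wg",["green","orange"])]:
    c,im=pickle.load(open(f+".pkl","rb"))
    for n in cols:
        m=mask(im,n); m=cv2.morphologyEx(m,cv2.MORPH_CLOSE,np.ones((3,3),np.uint8)); m[232:]=0
        for b in blobs(m,150):
            p=cv2.approxPolyDP(b,2.5 if n=="yellow" else 2,True)[:,0]
            print(f,n,cv2.contourArea(b),p.tolist())
            if n=="yellow": print("   ",onz(c,p,.008)[:,:2].round(4).tolist())
E
```

```text
wl yellow 4657.0 [[211, 0], [194, 79], [264, 98], [272, 67], [241, 57], [255, 0]]
    [[0.4499, -0.0473], [0.5361, -0.0711], [0.5584, 0.0143], [0.5224, 0.0237], [0.5111, -0.0136], [0.4499, 0.0032]]
wl yellow 4466.5 [[336, 149], [309, 125], [264, 174], [239, 157], [221, 178], [270, 220]]
    [[0.6216, 0.1073], [0.5912, 0.0713], [0.6545, 0.015], [0.632, -0.0175], [0.6599, -0.0415], [0.7186, 0.0237]]
wb yellow 5440.5 [[31, 33], [22, 137], [91, 156], [97, 127], [67, 118], [75, 46]]
    [[0.4124, -0.0374], [0.534, -0.0708], [0.5586, 0.0139], [0.5216, 0.0264], [0.5104, -0.0098], [0.4267, 0.0124]]
wb yellow 2472.5 [[169, 202], [139, 180], [102, 225], [77, 209], [61, 230], [144, 231]]
    [[0.621, 0.1105], [0.5906, 0.073], [0.6538, 0.0164], [0.6307, -0.0145], [0.6611, -0.0409], [0.6627, 0.0731]]
wb blue 2253.5 [[261, 92], [258, 148], [295, 151], [303, 95]]
wb blue 1847.0 [[386, 86], [373, 85], [333, 223], [344, 222], [388, 91]]
wb orange 1035.5 [[253, 204], [254, 211], [332, 216], [336, 210], [334, 203], [254, 198]]
wg green 2045.5 [[306, 101], [305, 105], [301, 102], [292, 106], [274, 107], [283, 161], [319, 151], [315, 106]]
wg green 599.5 [[214, 174], [234, 230], [244, 231], [226, 174]]
wg orange 1010.0 [[325, 209], [323, 203], [245, 219], [246, 231], [322, 216]]
```

```bash
cat > fit.py <<'E'
from h import *; import pickle
from scipy.optimize import least_squares
def frame(px,xy,f):
    c,_=pickle.load(open(f,"rb")); P=onz(c,px,.008)[:,:2]; xy=np.array(xy)/1e3
    M,_=cv2.estimateAffinePartial2D(xy,P,ransacReprojThreshold=.01)
    s=np.hypot(M[0,0],M[1,0]); yaw=np.arctan2(M[1,0],M[0,0]); t=P.mean(0)-Ro.from_euler('z',yaw).as_matrix()[:2,:2]@xy.mean(0)
    r=P-t-xy@Ro.from_euler('z',yaw).as_matrix()[:2,:2].T
    print("frame",t.round(4),"yaw",yaw.round(4),"scale",round(s,3),"res mm",(r*1e3).round(1).tolist()); return t,yaw
def railT(x,y,yaw):
    Rz=Ro.from_euler('z',yaw).as_matrix(); R=Rz@Ro.from_euler('y',-25,degrees=True).as_matrix()
    return R, np.array([x,y,0])+Rz@[-.075,0,.04]
def tray(f,x0,corn,xyz,rail,yr,ledge):
    c,_=pickle.load(open(f,"rb")); xyz=np.array(xyz)/1e3
    def pl(px,z,R,o): return (ray2plane(c,px,R[:,2],o+R[:,2]*z)-o)@R
    def res(v,full=False):
        R,o=railT(*v[:3])
        a=np.vstack([pl(p,q[2],R,o)[0]-q for p,q in zip(corn,xyz)])[:,:2]
        b=pl(rail,0,R,o)[:,1]-yr/1e3; e=pl(ledge,0,R,o)[:,0]-v[3]
        return (a,b,e) if full else np.r_[a.ravel(),b,e]
    s=least_squares(res,[*x0,np.pi,.01],x_scale=[.01,.01,.1,.01]); 
    print(f,"x y yaw ledge",s.x.round(4).tolist()); [print("  ",(r*1e3).round(1).tolist()) for r in res(s.x,True)]
    return s.x
if __name__=="__main__":
    L=frame([[336,149],[309,125],[264,174],[239,157],[221,178],[270,220]],[[65,-25],[65,25],[-25,25],[-25,65],[-65,65],[-65,-25]],"wl.pkl")
    Rf=frame([[31,33],[22,137],[91,156],[97,127],[67,118],[75,46]],[[65,25],[-65,25],[-65,-65],[-25,-65],[-25,-25],[65,-25]],"wb.pkl")
    for zu in (0,8):
        B=tray("wb.pkl",(.55,.26),[[261,92],[258,148],[295,151],[303,95]],[[150,72,zu],[90,72,8],[90,31,8],[150,31,zu]],[[373,85],[333,223]],-31,[[254,198],[334,203]])
        G=tray("wg.pkl",(.5,-.25),[[274,107],[283,161],[319,151],[313,99]],[[150,-31,zu],[90,-31,8],[90,-72,8],[150,-72,zu]],[[226,174],[244,231]],31,[[245,219],[323,203]])
    pickle.dump((L,Rf,B,G),open("poses.pkl","wb"))
    for (t,yaw),s in ((L,1),(Rf,-1)):
        R=Ro.from_euler('z',yaw).as_matrix(); p=np.r_[t,0]+R@[-.009,s*.009,.0315-grasp_offset]
        print("grasp",p.round(4), go(p+[0,0,.1],toolR(R[:,0],R[:,2])))
E
python3 fit.py
```

```text
Traceback (most recent call last):
  File "fit.py", line 24, in <module>
    L=frame([[336,149],[309,125],[264,174],[239,157],[221,178],[270,220]],[[65,-25],[65,25],[-25,25],[-25,65],[-65,65],[-65,-25]],"wl.pkl")
  File "fit.py", line 5, in frame
    M,_=cv2.estimateAffinePartial2D(xy,P,ransacReprojThreshold=.01)
        ~~~~~~~~~~~~~~~~~~~~~~~~~~~^^^^^^^^^^^^^^^^^^^^^^^^^^^^^^^^
cv2.error: OpenCV(4.12.0) /io/opencv/modules/calib3d/src/ptsetreg.cpp:1108: error: (-215:Assertion failed) count >= 0 && to.checkVector(2) == count in function 'estimateAffinePartial2D'
```

```bash
sed -i 's/estimateAffinePartial2D(xy,P,/estimateAffinePartial2D(xy,P.copy(),/' fit.py; python3 fit.py
```

```text
frame [0.6542 0.0482] yaw 2.4246 scale 0.974 res mm [[-0.1, -2.4], [2.4, -0.8], [-2.2, 2.1], [1.6, -0.2], [-0.7, 2.0], [-1.1, -0.7]]
frame [ 0.4801 -0.0295] yaw 2.8667 scale 0.979 res mm [[1.7, -1.5], [-1.8, 0.4], [-1.7, -1.5], [-0.1, 0.1], [-0.5, 2.4], [2.5, 0.1]]
wb.pkl x y yaw ledge [0.5459, 0.3005, 3.0807, 0.013]
   [[-0.4, 0.3], [1.1, -0.4], [0.1, 1.4], [-0.8, 0.8]]
   [-1.0, -1.1]
   [0.4, -0.4]
wg.pkl x y yaw ledge [0.4903, -0.2637, 3.3544, 0.0086]
   [[-0.9, -1.8], [-0.5, -1.3], [2.7, 0.8], [-1.4, 1.0]]
   [0.7, 0.7]
   [-0.3, 0.3]
wb.pkl x y yaw ledge [0.5443, 0.3005, 3.0827, 0.011]
   [[1.6, 0.2], [-0.6, -0.5], [-1.7, 1.2], [1.1, 1.7]]
   [-1.4, -1.2]
   [0.5, -0.5]
wg.pkl x y yaw ledge [0.4889, -0.2643, 3.3577, 0.0065]
   [[1.4, -1.9], [-2.4, -1.6], [0.5, 0.3], [0.7, 1.8]]
   [0.6, 0.8]
   [-0.1, 0.1]
grasp [0.6551 0.0355 0.0128] [0.556, -0.0789, 0.1009, 0.2288, 0.0001, 0.0001]
grasp [ 0.4912 -0.0233  0.0128] [0.5558, 0.468, -0.094, 0.0881, 0.0001, 0.0001]
```

```bash
python3 -m jog '[[0.556,-0.079,0.101,0.229,0,0,1],[0.556,-0.079,0.101,0.229,0,0,1],[0.556,-0.079,0.101,0.229,0,0,1],[0.556,-0.079,0.101,0.229,0,0,1],[0.556,-0.079,0.101,0.229,0,0,1]]'
python3 -m jog '[[0,0,0,0,0,0,0.6],[0,0,0,0,0,0,0.6],[0,0,0,0,0,0,0.6]]' >/dev/null
python3 - <<'E'
from h import *; import pickle
t,yaw=pickle.load(open("poses.pkl","rb"))[0]; R=Ro.from_euler('z',yaw).as_matrix(); p=np.r_[t,0]+R@[-.009,.009,.0315-grasp_offset]
print(go(p,toolR(R[:,0],R[:,2])))
im=capture("wrist"); cv2.imwrite("pics/near.png",im[:,:,::-1])
E
```

```text
time: 4.1
position: [0.6527, 0.0366, 0.1075]
eef_rot: [[-0.009, -0.751, 0.66], [-0.002, 0.66, 0.751], [-1.0, 0.006, -0.007]]
wrist_force: [-0.3, -0.3, 0.7]
gripper_width: 0.999
[0.3362, 0.0018, -0.0027, 0.0005, 0.0005, 0.0004]
```

View pics/near.png

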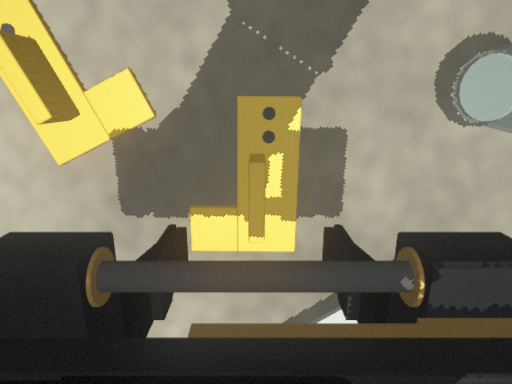

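```bash
python3 -m jog '[[0.16,0.001,-0.002,0,0,0,0.6],[0.3,0.002,-0.003,0,0,0,0.6],[0.336,0.002,-0.003,0,0,0,0.6],[0.336,0.002,-0.003,0,0,0,0.6],[0.336,0.002,-0.003,0,0,0,0.6]]'
python3 -m jog '[[0,0,0,0,0,0,0],[0,0,0,0,0,0,0],[0,0,0,0,0,0,0],[0,0,0,0,0,0,0],[0,0,0,0,0,0,0]]' 30
python3 -m jog '[[0,0,0,0,0,0,0],[0,0,0,0,0,0,0],[0,0,0,0,0,0,0]]'
```

```text
time: 4.95
position: [0.6556, 0.035, 0.0132]
eef_rot: [[0.003, -0.754, 0.657], [0.0, 0.657, 0.754], [-1.0, -0.002, 0.002]]
wrist_force: [-0.8, -0.2, 0.4]
gripper_width: 0.601
time: 5.45
position: [0.6545, 0.0348, 0.0118]
eef_rot: [[0.0, -0.753, 0.658], [0.0, 0.658, 0.753], [-1.0, -0.0, 0.0]]
wrist_force: [0.4, 0.3, -0.0]
gripper_width: 0.23
time: 5.75
position: [0.6547, 0.0349, 0.0118]
eef_rot: [[0.001, -0.753, 0.658], [0.0, 0.658, 0.753], [-1.0, -0.0, 0.001]]
wrist_force: [0.6, 0.9, 0.5]
gripper_width: 0.131
```

```bash
cat > goal.py <<'E'
import sys; from h import *; from fit import railT; import pickle
# args: tray(2 blue,3 green) margin_x h tcpz [yoff]
k,mx,h,tz=int(sys.argv[1]),*map(float,sys.argv[2:5]); yo=float(sys.argv[5]) if len(sys.argv)>5 else 0
v=pickle.load(open("poses.pkl","rb"))[k]; R,o=railT(*v[:3]); s=1 if k==2 else -1
p=o+R@[v[3]+.065-.009+mx, s*.009+yo, tz+h]
print("goal",p.round(4),"rows",go(p,toolR(R[:,0],R[:,2])))
st=observe(); E=np.array(st["eef_rot"]); print("now in rail, mm",((np.array(st["position"])-o)@R*1e3-[0,0,tz*1e3]).round(1),"rotvec deg in rail",np.degrees(Ro.from_matrix(R.T@E@toolR([1,0,0],[0,0,1]).T).as_rotvec()).round(2),"force in rail",(np.array(st["wrist_force"])@R).round(2),"t",st["time"],"q",np.round(st["q"],2),"grip",st["gripper_width"])
E
python3 -m jog '[[-0.16,0,0,0,0,0,0],[-0.32,0,0,0,0,0,0],[-0.48,0,0,0,0,0,0],[-0.64,0,0,0,0,0,0],[-0.64,0,0,0,0,0,0]]'; python3 goal.py 2 .01 .05 .0118
```

```text
time: 6.25
position: [0.6583, 0.035, 0.2125]
eef_rot: [[0.015, -0.754, 0.657], [0.002, 0.657, 0.754], [-1.0, -0.01, 0.012]]
wrist_force: [0.9, 0.5, -0.9]
gripper_width: 0.137
goal [0.5751 0.2897 0.1285] rows [0.2772, 0.7697, 0.4545, -0.2057, 0.0481, 0.1382]
now in rail, mm [ 23.6 258.3 167.5] rotvec deg in rail [ -8.66  24.88 -37.02] force in rail [-1.19 -0.54 -0.46] t 6.25 q [ 0.3   0.44  0.07  0.   -1.18 -2.59] grip 0.13676078668641997
```

```bash
python3 -m jog '[[0,0.77,0.454,-0.206,0.048,0.138,0],[0,0.77,0.454,-0.206,0.048,0.138,0],[0,0.77,0.454,-0.206,0.048,0.138,0],[0,0.77,0.454,-0.206,0.048,0.138,0],[0,0.77,0.454,-0.206,0.048,0.138,0]]'; python3 goal.py 2 .01 .05 .0118
```

```text
time: 6.75
position: [0.5748, 0.2733, 0.2031]
eef_rot: [[-0.417, -0.904, 0.09], [0.029, 0.086, 0.996], [-0.908, 0.418, -0.009]]
wrist_force: [0.6, 0.5, -1.8]
gripper_width: 0.132
goal [0.5751 0.2897 0.1285] rows [0.227, -0.0999, 0.0568, -0.0103, 0.0015, 0.0016]
now in rail, mm [107.8  25.4 117.9] rotvec deg in rail [-0.28  0.29 -1.86] force in rail [-1.29 -0.51 -1.41] t 6.75 q [ 0.57  0.63  0.4  -0.25 -1.69 -2.22] grip 0.13177913024086366
```

```bash
python3 -m jog '[[0.227,-0.1,0.047,-0.01,0.0015,0.0016,0],[0.227,-0.1,0.047,-0.01,0.0015,0.0016,0],[0.227,-0.1,0.047,-0.01,0.0015,0.0016,0],[0.227,-0.1,0.047,-0.01,0.0015,0.0016,0],[0.227,-0.1,0.047,-0.01,0.0015,0.0016,0]]'; python3 goal.py 2 .01 .01 .0118;python3 - <<'E'
from h import *; import pickle
c=cam('wrist'); im=capture('wrist'); cv2.imwrite('pics/bt.png',im[:,:,::-1]); pickle.dump((c,im),open('bt.pkl','wb'))
E
```

```text
time: 7.25
position: [0.5774, 0.2852, 0.1313]
eef_rot: [[-0.415, -0.908, 0.064], [0.027, 0.058, 0.998], [-0.91, 0.416, 0.0]]
wrist_force: [-0.8, 0.4, -1.6]
gripper_width: 0.139
goal [0.5582 0.2907 0.0923] rows [0.1452, 0.0051, 0.014, -0.0016, 0.0008, 0.0025]
now in rail, mm [75.8 13.3 53.6] rotvec deg in rail [-0.15  0.44 -0.29] force in rail [ 0.05 -0.35 -1.79] t 7.25 q [ 0.58  0.69  0.33 -0.25 -1.56 -2.17] grip 0.1389184472050036
```

View pics/bt.png

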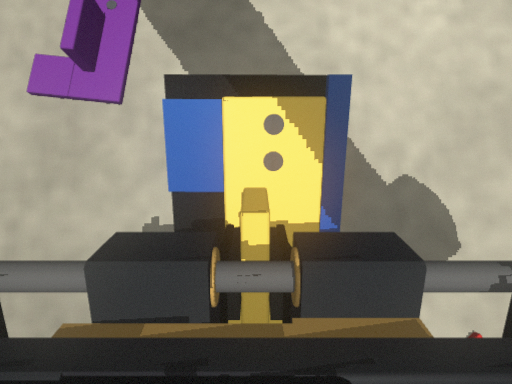

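```bash
python3 -m jog '[[0.08,0.003,0.014,-0.0016,0.0008,0.0025,0],[0.13,0.005,0.014,-0.0016,0.0008,0.0025,0],[0.145,0.005,0.014,-0.0016,0.0008,0.0025,0],[0.145,0.005,0.014,-0.0016,0.0008,0.0025,0],[0.145,0.005,0.014,-0.0016,0.0008,0.0025,0]]'; python3 goal.py 2 .01 .01 .0118
python3 -m jog '[[0.005,0,0,0,0,0,0],[0.01,0,0,0,0,0,0],[0.01,0,0,0,0,0,0]]' >/dev/null;python3 goal.py 2 .01 .01 .0118
```

```text
time: 7.8
position: [0.5581, 0.2909, 0.0919]
eef_rot: [[-0.423, -0.904, 0.059], [0.025, 0.053, 0.998], [-0.906, 0.423, 0.0]]
wrist_force: [0.4, -0.9, -1.6]
gripper_width: 0.137
goal [0.5582 0.2907 0.0923] rows [-0.0014, 0.0001, -0.0007, 0.0001, -0.0, -0.0003]
now in rail, mm [76.9  8.8  9.6] rotvec deg in rail [ 0.   -0.05  0.01] force in rail [-1.05  0.89 -1.27] t 7.8 q [ 0.6   0.7   0.25 -0.26 -1.48 -2.16] grip 0.13654001306782343
goal [0.5582 0.2907 0.0923] rows [-0.0177, -0.0011, -0.0004, -0.0001, -0.0004, -0.0011]
now in rail, mm [77.3  8.9  4.7] rotvec deg in rail [ 0.07 -0.21 -0.01] force in rail [-0.11  0.21 -1.21] t 8.1 q [ 0.6   0.71  0.25 -0.26 -1.47 -2.16] grip 0.13581852699741662
```

```bash
for i in 1 2 3; do python3 -m jog '[[0.0035,0,0,0,0,0,0],[0.0035,0,0,0,0,0,0]]' >/dev/null;python3 goal.py 2 .01 .01 .0118|tail -1|cut -d' ' -f1-30; done
```

```text
now in rail, mm [77.4  8.9  3.4] rotvec deg in rail [ 0.09 -0.22 -0.01] force in rail [ 0.08  0.59 -1.08] t 8.3 q [ 0.6
now in rail, mm [77.4  8.9  2.3] rotvec deg in rail [ 0.09 -0.23 -0.01] force in rail [-0.99 -0.66 -1.21] t 8.5 q [ 0.6  
now in rail, mm [77.3  8.8  1.4] rotvec deg in rail [ 0.08 -0.2  -0.  ] force in rail [-1.42  0.25 -1.31] t 8.7 q
```

```bash
for i in 1 2; do python3 -m jog '[[0.0035,0,0,0,0,0,0],[0.0035,0,0,0,0,0,0]]' >/dev/null;python3 goal.py 2 .01 .01 .0118|tail -1|cut -d' ' -f1-30; done
```

```text
now in rail, mm [77.3  8.9  1.2] rotvec deg in rail [ 0.07 -0.15  0.01] force in rail [ 0.3  -0.14  1.58] t 8.9 q
now in rail, mm [77.3  8.9  1.1] rotvec deg in rail [ 0.06 -0.09  0.03] force in rail [2.25 0.7  5.11] t 9.1 q [ 0.6
```

```bash
python3 -m jog '[[-0.008,0,0,0,0,0,0],[-0.008,-0.01,0,0,0,0,0],[-0.008,-0.014,0,0,0,0,0],[-0.008,-0.014,0,0,0,0,0]]' >/dev/null;python3 goal.py 2 .01 .01 .0118|tail -1|cut -d' ' -f1-30; for i in 1 2 3 ; do python3 -m jog '[[0,-0.0035,0,0,0,0,0],[0,-0.0035,0,0,0,0,0]]' >/dev/null;python3 goal.py 2 .01 .01 .0118|tail -1|cut -d' ' -f1-30; done
```

```text
now in rail, mm [72.9  8.9  1.3] rotvec deg in rail [ 0.09 -0.24 -0.02] force in rail [-0.09 -0.44 -0.79] t 9.5 q [ 0.6  
now in rail, mm [71.9  8.9  1.4] rotvec deg in rail [ 0.09 -0.23 -0.02] force in rail [-0.34  0.02 -0.65] t 9.7 q [ 0.6 
now in rail, mm [70.9  8.9  1.4] rotvec deg in rail [ 0.09 -0.22 -0.02] force in rail [-0.13  0.78 -0.63] t 9.9 q [ 0.6 
now in rail, mm [69.9  9.   1.5] rotvec deg in rail [ 0.09 -0.22 -0.02] force in rail [-0.83  0.15 -2.01] t 10.1 q [ 0.6
```

```bash
for i in 1 2 3 4; do python3 -m jog '[[0,-0.0035,0,0,0,0,0],[0,-0.0035,0,0,0,0,0]]' >/dev/null;python3 goal.py 2 .01 .01 .0118|tail -1|cut -d' ' -f1-30; done
```

```text
now in rail, mm [68.8  9.   1.6] rotvec deg in rail [ 0.09 -0.22 -0.01] force in rail [ 0.2   0.29 -1.89] t 10.3 q
now in rail, mm [67.8  8.9  1.7] rotvec deg in rail [ 0.08 -0.21 -0.01] force in rail [-0.53 -0.09 -1.53] t 10.5 q [ 0.6  
now in rail, mm [67.4  8.8  1.7] rotvec deg in rail [ 0.09 -0.29 -0.  ] force in rail [ 1.78 -0.26 -1.22] t 10.7 q [
now in rail, mm [67.1  8.7  1.7] rotvec deg in rail [ 0.1  -0.37  0.  ] force in rail [ 5.5  -1.59  0.19]
```

```bash
python3 -m jog '[[0.004,-0.001,0,0,0,0,0],[0.007,-0.001,0,0,0,0,0],[0.007,-0.001,0,0,0,0,0]]' >/dev/null;python3 goal.py 2 .01 .01 .0118|tail -1|cut -d' ' -f1-30; python3 -m jog '[[0.003,-0.001,0,0,0,0,0],[0.003,-0.001,0,0,0,0,0]]' >/dev/null;python3 goal.py 2 .01 .01 .0118|tail -1|cut -d' ' -f1-30
```

```text
now in rail, mm [67.2  8.7  1.3] rotvec deg in rail [ 0.11 -0.29  0.05] force in rail [ 8.31 -0.44  4.37] t 11.2 q [
now in rail, mm [67.2  8.7  1.2] rotvec deg in rail [ 0.11 -0.27  0.07] force in rail [ 8.96 -0.82  7.78] t 11.4 q [
```

```bash
python3 -m jog '[[0,0,0,0,0,0,0.25],[0,0,0,0,0,0,0.4],[0,0,0,0,0,0,0.5],[0,0,0,0,0,0,0.5],[0,0,0,0,0,0,0.5]]' ;python3 goal.py 2 .01 .01 .0118|tail -1; python3 -m jog '[[-0.08,0,0,0,0,0,0.5],[-0.2,0,0,0,0,0,0.5],[-0.36,0,0,0,0,0,0.5],[-0.5,0,0,0,0,0,0.5],[-0.5,0,0,0,0,0,0.5]]' ;python3 - <<'E'
from h import *; import pickle
c=cam('wrist'); im=capture('wrist'); cv2.imwrite('pics/b2.png',im[:,:,::-1]); pickle.dump((c,im),open('b2.pkl','wb'))
E
```

```text
time: 11.9
position: [0.5642, 0.2903, 0.0767]
eef_rot: [[-0.425, -0.903, 0.059], [0.023, 0.054, 0.998], [-0.905, 0.426, -0.002]]
wrist_force: [0.2, -0.0, -1.5]
gripper_width: 0.466
now in rail, mm [64.9  9.1 -1.6] rotvec deg in rail [ 0.09 -0.22 -0.02] force in rail [-0.79  0.04 -1.3 ] t 11.9 q [ 0.59  0.73  0.26 -0.26 -1.46 -2.15] grip 0.4659016158281759
time: 12.4
position: [0.6321, 0.2867, 0.219]
eef_rot: [[-0.414, -0.908, 0.06], [0.028, 0.053, 0.998], [-0.91, 0.415, 0.004]]
wrist_force: [0.2, 0.7, 0.6]
gripper_width: 0.501
```

View pics/b2.png

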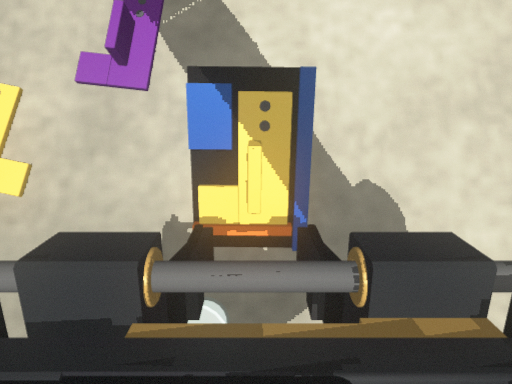

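```bash
cat > chk.py <<'E'
import sys; from h import *; from fit import railT; import pickle
c,im=pickle.load(open(sys.argv[1],"rb")); k=int(sys.argv[2]); v=pickle.load(open("poses.pkl","rb"))[k]; R,o=railT(*v[:3])
m=mask(im,"yellow"); ro=mask(im,"orange")
def ed(z,pts): return (ray2plane(c,pts,R[:,2],o+R[:,2]*z)-o)@R*1e3
xs=range(int(sys.argv[3]),int(sys.argv[4]),12); r0=int(sys.argv[5])
yl=np.array([[x,np.nonzero(m[:r0,x])[0].max()+.5] for x in xs]); og=np.array([[x,r0-30+np.nonzero(ro[r0-30:r0+15,x])[0].min()-.5] for x in xs])
print("yellow low edge @z8 (x,y mm)",ed(.008,yl)[:,:2].round(1).tolist()); print("orange first row px minus yellow last px",(og-yl)[:,1])
E
python3 chk.py b2.pkl 2 202 290 232
python3 - <<'E'
from h import *; import pickle
c,im=pickle.load(open('b2.pkl','rb')); cv2.imwrite('pics/b2c.png',cv2.resize(im[60:245,175:330,::-1],None,fx=4,fy=3.2,interpolation=cv2.INTER_CUBIC))
(t,yaw)=pickle.load(open('poses.pkl','rb'))[1]; R=Ro.from_euler('z',yaw).as_matrix(); p=np.r_[t,0]+R@[-.009,-.009,.0315-grasp_offset]
print(go(p+[0,0,.2],toolR(R[:,0],R[:,2])))
E
```

```text
yellow low edge @z8 (x,y mm) [[13.5, 63.0], [13.5, 50.8], [12.3, 38.7], [13.4, 26.5], [12.3, 14.3], [12.3, 2.2], [12.3, -10.0], [12.3, -22.2]]
orange first row px minus yellow last px [2. 1. 0. 1. 1. 1. 1. 1.]
[0.1753, 0.3605, -1.0598, 0.0677, -0.0141, -0.1375]
```

View pics/b2c.png

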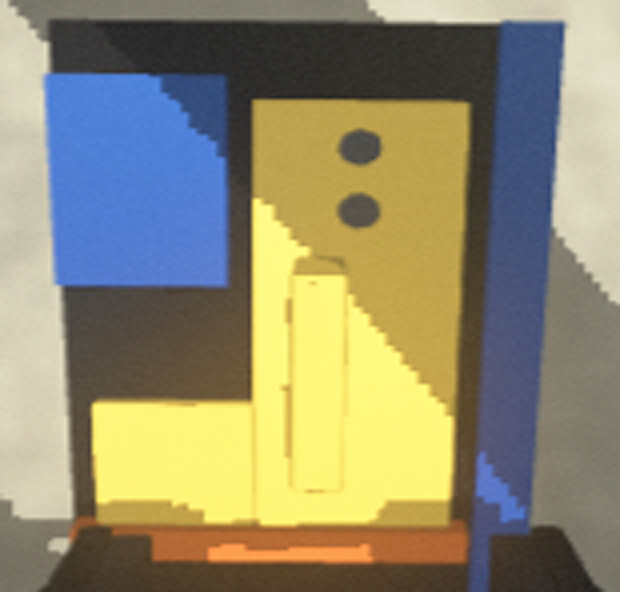

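```bash
python3 -m jog '[[0.1,0.2,-0.7,0.068,-0.014,-0.137,0.6],[0.1,0.2,-0.7,0.068,-0.014,-0.137,0.6],[0.1,0.2,-0.7,0.068,-0.014,-0.137,0.6],[0.1,0.2,-0.7,0.068,-0.014,-0.137,0.6],[0.1,0.2,-0.7,0.068,-0.014,-0.137,0.6]]'
cat > gr.py <<'E'
from h import *; import pickle,sys
(t,yaw)=pickle.load(open('poses.pkl','rb'))[1]; R=Ro.from_euler('z',yaw).as_matrix(); p=np.r_[t,0]+R@[-.009,-.009,.0315-grasp_offset]
print(go(p+[0,0,float(sys.argv[1])],toolR(R[:,0],R[:,2])))
E
python3 gr.py .1
```

```text
time: 12.95
position: [0.5437, 0.078, 0.2108]
eef_rot: [[-0.011, -0.962, 0.272], [-0.005, 0.272, 0.962], [-1.0, 0.009, -0.008]]
wrist_force: [0.3, 0.1, 0.7]
gripper_width: 0.595
[0.3304, 0.0739, -0.3697, -0.0001, -0.0025, -0.003]
```

```bash
python3 -m jog '[[0.17,0.074,-0.37,0,-0.0025,-0.003,0.6],[0.33,0.074,-0.37,0,-0.0025,-0.003,0.6],[0.33,0.074,-0.37,0,-0.0025,-0.003,0.6],[0.33,0.074,-0.37,0,-0.0025,-0.003,0.6],[0.33,0.074,-0.37,0,-0.0025,-0.003,0.6]]'
python3 -m jog '[[0,0,0,0,0,0,0.6],[0,0,0,0,0,0,0.6],[0,0,0,0,0,0,0.6]]' >/dev/null
python3 gr.py 0
python3 - <<'E'
from h import *; c=cam('wrist')
im=capture("wrist"); cv2.imwrite("pics/near2.png",im[:,:,::-1])
E
```

```text
time: 13.45
position: [0.4948, -0.021, 0.1119]
eef_rot: [[-0.001, -0.962, 0.272], [0.0, 0.272, 0.962], [-1.0, 0.001, -0.0]]
wrist_force: [1.0, -0.2, 0.9]
gripper_width: 0.601
[0.3377, 0.0178, -0.02, 0.0004, 0.001, 0.0013]
```

View pics/near2.png

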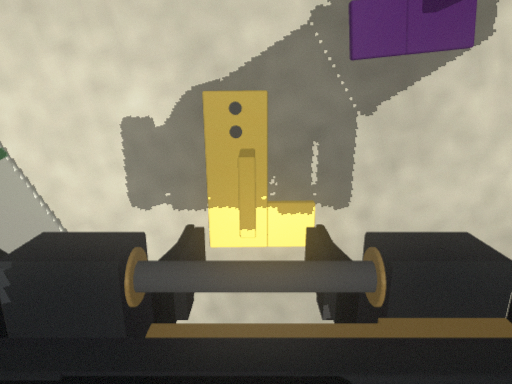

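```bash
python3 -m jog '[[0.14,0.018,-0.02,0,0.001,0.001,0.6],[0.28,0.018,-0.02,0,0.001,0.001,0.6],[0.338,0.018,-0.02,0,0.001,0.001,0.6],[0.338,0.018,-0.02,0,0.001,0.001,0.6],[0.338,0.018,-0.02,0,0.001,0.001,0.6]]'
python3 -m jog '[[0,0,0,0,0,0,0],[0,0,0,0,0,0,0],[0,0,0,0,0,0,0],[0,0,0,0,0,0,0],[0,0,0,0,0,0,0]]' 30 >/dev/null
python3 -m jog '[[0,0,0,0,0,0,0],[0,0,0,0,0,0,0],[0,0,0,0,0,0,0],[0,0,0,0,0,0,0]]'
python3 -m jog '[[-0.16,0,0,0,0,0,0],[-0.32,0,0,0,0,0,0],[-0.48,0,0,0,0,0,0],[-0.64,0,0,0,0,0,0],[-0.64,0,0,0,0,0,0]]'; python3 goal.py 3 .01 .05 .0118
```

```text
time: 14.3
position: [0.4904, -0.0238, 0.012]
eef_rot: [[-0.001, -0.963, 0.271], [-0.001, 0.271, 0.963], [-1.0, 0.0, -0.001]]
wrist_force: [0.4, -0.6, 0.4]
gripper_width: 0.599
time: 15.2
position: [0.49, -0.0241, 0.012]
eef_rot: [[-0.001, -0.963, 0.271], [-0.001, 0.271, 0.963], [-1.0, 0.0, -0.001]]
wrist_force: [0.5, -0.3, 1.8]
gripper_width: 0.135
time: 15.7
position: [0.494, -0.0236, 0.2109]
eef_rot: [[0.014, -0.963, 0.27], [0.001, 0.27, 0.963], [-1.0, -0.013, 0.005]]
wrist_force: [1.0, 0.1, -1.5]
gripper_width: 0.135
goal [ 0.5215 -0.2479  0.1266] rows [0.2811, -0.2867, -0.6964, -0.1534, 0.0345, 0.1405]
now in rail, mm [  88.8 -234.   135.3] rotvec deg in rail [ -6.21  25.28 -27.6 ] force in rail [-1.58  0.14 -0.92] t 15.7 q [ 0.28  0.16 -0.33  0.   -1.06 -2.13] grip 0.1352576289445635
```

```bash
python3 -m jog '[[0.02,-0.287,-0.696,-0.153,0.034,0.14,0],[0.02,-0.287,-0.696,-0.153,0.034,0.14,0],[0.02,-0.287,-0.696,-0.153,0.034,0.14,0],[0.02,-0.287,-0.696,-0.153,0.034,0.14,0],[0.02,-0.287,-0.696,-0.153,0.034,0.14,0]]'; python3 goal.py 3 .01 .05 .0118
```

```text
time: 16.2
position: [0.5163, -0.2512, 0.195]
eef_rot: [[-0.431, -0.877, -0.212], [-0.089, -0.193, 0.977], [-0.898, 0.44, 0.005]]
wrist_force: [0.9, 0.9, -1.9]
gripper_width: 0.131
goal [ 0.5215 -0.2479  0.1266] rows [0.1962, -0.1177, 0.0058, 0.0, 0.0016, -0.0061]
now in rail, mm [106.6  -6.9 109.5] rotvec deg in rail [-0.29 -1.11  0.01] force in rail [-1.74 -0.65 -1.24] t 16.2 q [-0.1   0.53  0.04  0.13 -1.52 -1.29] grip 0.13098196724384945
```

```bash
python3 -m jog '[[0.1,-0.118,0.006,0,0.0016,-0.005,0],[0.196,-0.118,0.006,0,0.0016,-0.005,0],[0.196,-0.118,0.006,0,0.0016,-0.005,0],[0.196,-0.118,0.006,0,0.0016,-0.005,0],[0.196,-0.118,0.006,0,0.0016,-0.005,0]]' >/dev/null; python3 goal.py 3 .01 .01 .0118;python3 - <<'E'
from h import *; import pickle
c=cam('wrist'); im=capture('wrist'); cv2.imwrite('pics/gt.png',im[:,:,::-1]); pickle.dump((c,im),open('gt.pkl','wb'))
E
```

```text
goal [ 0.505  -0.2515  0.0904] rows [0.1511, 0.0014, -0.0066, -0.0004, -0.0013, 0.0018]
now in rail, mm [ 72.3 -11.2  55.3] rotvec deg in rail [ 0.23  0.33 -0.08] force in rail [-0.46  0.22 -0.2 ] t 16.7 q [-0.09  0.57 -0.04  0.13 -1.37 -1.32] grip 0.13696469460001598
```

View pics/gt.png

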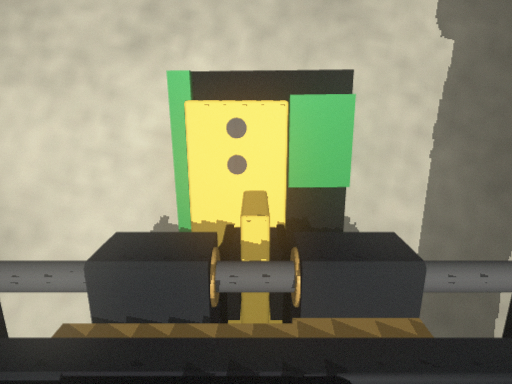

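```bash
python3 -m jog '[[0.08,0.0015,-0.006,0,-0.001,0.0015,0],[0.13,0.0015,-0.006,0,-0.001,0.0015,0],[0.15,0.0015,-0.006,0,-0.001,0.0015,0],[0.15,0.0015,-0.006,0,-0.001,0.0015,0],[0.15,0.0015,-0.006,0,-0.001,0.0015,0]]'>/dev/null; python3 goal.py 3 .01 .01 .0118
python3 -m jog '[[0.005,0,0,0,0,0,0],[0.01,0,0,0,0,0,0],[0.01,0,0,0,0,0,0]]' >/dev/null;python3 goal.py 3 .01 .01 .0118|tail -1
for i in 1 2 3; do python3 -m jog '[[0.0035,0,0,0,0,0,0],[0.0035,0,0,0,0,0,0]]' >/dev/null;python3 goal.py 3 .01 .01 .0118|tail -1|cut -d' ' -f1-30; done
```

```text
goal [ 0.505  -0.2515  0.0904] rows [-0.0005, -0.0004, -0.0012, -0.0004, -0.0001, 0.0001]
now in rail, mm [72.6 -9.3  9.9] rotvec deg in rail [ 0.02  0.02 -0.08] force in rail [-0.57  0.08 -0.92] t 17.25 q [-0.1   0.6  -0.12  0.14 -1.28 -1.32] grip 0.1348125064969658
now in rail, mm [73.1 -9.8  5.4] rotvec deg in rail [-0.06 -0.1  -0.08] force in rail [-0.43  0.07 -1.57] t 17.55 q [-0.1   0.6  -0.13  0.14 -1.27 -1.32] grip 0.14014973046564583
now in rail, mm [73.2 -9.8  4.1] rotvec deg in rail [-0.07 -0.13 -0.08] force in rail [ 0.26  0.21 -0.47] t 17.75 q [-0.1   0.6
now in rail, mm [73.2 -9.8  2.9] rotvec deg in rail [-0.07 -0.13 -0.08] force in rail [-0.68  0.59 -1.75] t 17.95 q [-0.1   0.6 
now in rail, mm [73.2 -9.8  1.9] rotvec deg in rail [-0.07 -0.13 -0.08] force in rail [-0.99  0.22 -0.7 ] t 18.15 q [-0.1   0.6
```

```bash

for i in 1 2 3; do python3 -m jog '[[0.0035,0,0,0,0,0,0],[0.0035,0,0,0,0,0,0]]' >/dev/null;python3 goal.py 3 .01 .01 .0118|tail -1|cut -d' ' -f1-30; done
```

```text
now in rail, mm [73.1 -9.7  1.7] rotvec deg in rail [-0.03 -0.09 -0.07] force in rail [ 0.61 -0.74  3.68] t 18.35 q [-0.1   0.6
now in rail, mm [73.1 -9.7  1.7] rotvec deg in rail [ 0.01 -0.06 -0.06] force in rail [ 1.71 -3.62  6.82] t 18.55 q [-0.1  
now in rail, mm [73.1 -9.8  1.6] rotvec deg in rail [ 0.05 -0.02 -0.05] force in rail [ 3.17 -4.43  9.38] t 18.75 q [-0.1
```

```bash
python3 -m jog '[[-0.012,0,0,0,0,0,0],[-0.012,-0.008,0,0,0,0,0],[-0.012,-0.014,0,0,0,0,0],[-0.012,-0.014,0,0,0,0,0]]' >/dev/null;python3 goal.py 3 .01 .01 .0118|tail -1|cut -d' ' -f1-30; for i in 1 2 3 4; do python3 -m jog '[[0,-0.0035,0,0,0,0,0],[0,-0.0035,0,0,0,0,0]]' >/dev/null;python3 goal.py 3 .01 .01 .0118|tail -1|cut -d' ' -f1-30; done
```

```text
now in rail, mm [68.7 -9.7  1.9] rotvec deg in rail [-0.08 -0.16 -0.08] force in rail [-0.23  0.23 -0.26] t 19.15 q [-0.1   0.61 -0.12
now in rail, mm [67.8 -9.8  2.1] rotvec deg in rail [-0.09 -0.16 -0.08] force in rail [-0.63  0.22 -0.57] t 19.35 q [-0.1   0.61 -0.12
now in rail, mm [66.7 -9.8  2.4] rotvec deg in rail [-0.07 -0.13 -0.08] force in rail [ 0.74  0.   -2.22] t 19.55 q [-0.1 
now in rail, mm [65.7 -9.8  2.5] rotvec deg in rail [-0.07 -0.12 -0.08] force in rail [-0.75  0.27 -0.47] t 19.75 q [-0.1   0.61 -0.12
now in rail, mm [65.  -9.7  2.5] rotvec deg in rail [-0.06 -0.16 -0.07] force in rail [ 1.3   0.07 -0.65] t 19.95 q [-0.1
```

Contact at x≈65 (predicted 64.6). Push a little, bed down, release.

```bash
python3 -m jog '[[0,-0.0045,0,0,0,0,0],[0,-0.0045,0,0,0,0,0]]' >/dev/null;python3 goal.py 3 .01 .01 .0118|tail -1|cut -d' ' -f1-30;python3 -m jog '[[0.004,-0.001,0,0,0,0,0],[0.008,-0.001,0,0,0,0,0],[0.008,-0.001,0,0,0,0,0]]' >/dev/null;python3 goal.py 3 .01 .01 .0118|tail -1|cut -d' ' -f1-30; python3 -m jog '[[0.003,-0.001,0,0,0,0,0],[0.003,-0.001,0,0,0,0,0]]' >/dev/null;python3 goal.py 3 .01 .01 .0118|tail -1|cut -d' ' -f1-30
```

```text
now in rail, mm [64.6 -9.6  2.5] rotvec deg in rail [-0.07 -0.3  -0.07] force in rail [5.75 1.63 0.7 ] t 20.15 q [-0.1   0.62
now in rail, mm [64.6 -9.6  1.7] rotvec deg in rail [-0.02 -0.25 -0.06] force in rail [ 8.37 -1.14  6.61] t 20.45 q [-0.1   0.62
now in rail, mm [64.6 -9.6  1.7] rotvec deg in rail [ 0.01 -0.26 -0.05] force in rail [ 8.73 -2.48 10.07] t 20.65 q [-0.1   0.62
```

```bash
python3 -m jog '[[0,0,0,0,0,0,0.25],[0,0,0,0,0,0,0.4],[0,0,0,0,0,0,0.5],[0,0,0,0,0,0,0.5],[0,0,0,0,0,0,0.5]]' ;python3 -m jog '[[-0.08,0,0,0,0,0,0.5],[-0.2,0,0,0,0,0,0.5],[-0.36,0,0,0,0,0,0.5],[-0.5,0,0,0,0,0,0.5],[-0.5,0,0,0,0,0,0.5]]' ;python3 - <<'E'
from h import *; import pickle
c=cam('wrist'); im=capture('wrist'); pickle.dump((c,im),open('g2.pkl','wb'))
t=cv2.resize(capture('scene')[120:290,170:390,::-1],(620,300))
cv2.imwrite('pics/g2.png',np.vstack([cv2.resize(im[60:250,165:350,::-1],(620,300*2),interpolation=cv2.INTER_CUBIC)[:,:],t])[:900]); cv2.imwrite('pics/g2c.png',cv2.resize(im[60:245,165:350,::-1],None,fx=3.2,fy=3.2,interpolation=cv2.INTER_CUBIC))
E
```

```text
time: 21.15
position: [0.5091, -0.2498, 0.0761]
eef_rot: [[-0.415, -0.885, -0.213], [-0.09, -0.193, 0.977], [-0.905, 0.424, 0.001]]
wrist_force: [-0.0, 0.1, 0.0]
gripper_width: 0.47
time: 21.65
position: [0.5756, -0.2369, 0.2178]
eef_rot: [[-0.403, -0.89, -0.215], [-0.094, -0.193, 0.977], [-0.91, 0.414, -0.006]]
wrist_force: [-0.0, -0.3, 0.1]
gripper_width: 0.5
```

View pics/g2c.png

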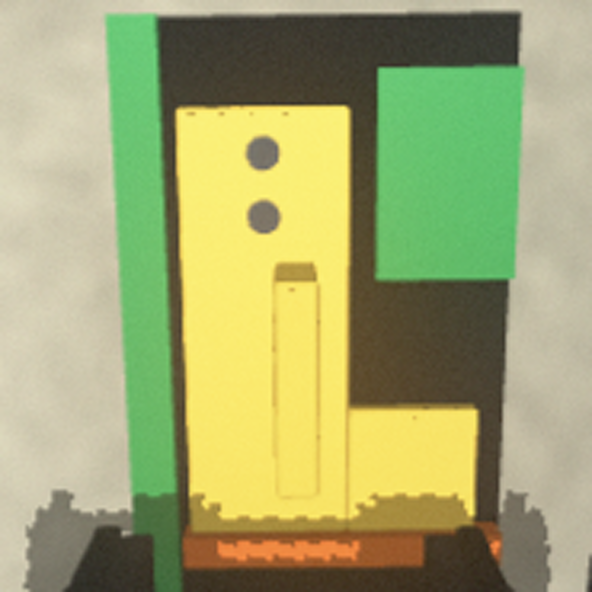

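```bash
python3 chk.py g2.pkl 3 226 312 232; python3 -m jog '[[-0.1,0,0,0,0,0,0.5],[-0.1,0,0,0,0,0,0.5],[-0.1,0,0,0,0,0,0.5]]'; python3 -c "
from plant import *; print(close_job(), observe()['time'])"
```

```text
time: 22.05
position: [0.5832, -0.2336, 0.2383]
eef_rot: [[-0.416, -0.884, -0.212], [-0.089, -0.193, 0.977], [-0.905, 0.426, 0.002]]
wrist_force: [-0.7, -0.3, 0.2]
gripper_width: 0.504
the job is handed in; nothing more can be done
the job is handed in; nothing more can be doneTraceback (most recent call last):
  File "chk.py", line 6, in <module>
    yl=np.array([[x,np.nonzero(m[:r0,x])[0].max()+.5] for x in xs]); og=np.array([[x,r0-30+np.nonzero(ro[r0-30:r0+15,x])[0].min()-.5] for x in xs])
                                                                                           ~~~~~~~~~~~~~~~~~~~~~~~~~~~~~~~~~~~~^^
    return umr_minimum(a, axis, None, out, keepdims, initial, where)
ValueError: zero-size array to reduction operation minimum which has no identity
```

Both frames are on their trays: the left-hand one on blue, placed first, then the right-hand one on green. I handed the job in just after 22 s on the robot's clock.

Each frame was gripped by its rib and tilted to the slope. I lowered it until it touched the rubber and lifted it slightly. Then I slid it down until it met the orange ledge, pressing with about 9 N, and let go after bedding it down with 8–10 N.

- **Blue tray:** the ledge was felt 1–2 mm from where the camera put it. In the close-up the frame lies flat between block and side rail, with its lower edge on the ledge. The pixel check found a gap of at most 1–2 pixels, slightly larger at the tip of the foot. That could be a turn of up to about 0.5–1°, near the limit of what the picture resolves.
- **Green tray:** the ledge was felt within 1 mm of the camera estimate. The close-up shows the frame flat, square and touching the ledge, slightly nearer the side rail than the block.
- **Check that failed:** the same pixel check on the green tray crashed because a finger hid part of the ledge. I handed in without it, so that frame rests on the contact forces and the close-up alone.

I did not view a last overall picture, so the glassware and rack were not re-checked. No unexpected forces showed up in the readings printed during the moves.

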